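# Slide the typing plate out over the end of its viewing box

### The arm

A 6-joint arm with a two-finger parallel gripper is mounted at the origin on a cart in front of the work surface, level with it; the furniture and walls round the work are solid. World frame = base frame: x ahead of the robot, y to its left, z up, the work surface at z = 0. Lengths are in m, angles in rad, forces in N, time in s.
With the tool pointing down it reaches from about 0.3 to 0.875 m from the base axis. Payload 6.4 kg.
Tool frame: the origin (TCP) lies at the very end of the fingers, on their centre line; the grasp point (between the pads) lies 19 mm behind it; z points along the fingers, y is the line along which they close (so a half turn about z gives the same grasp; the last joint's range is limited). The gripper opens to 85 mm and grips with 20 to 120 N. Pads are 22 mm wide; open, the fingers measure 114 mm over their backs; the gripper's body (76 mm by 85 mm) begins 54 mm behind the grasp point. The pads swing forward as they close: fully open they stand 13 mm farther back than shut.
Start: joints at [-1.497, 0.181, 1.607, -0, 1.354, -0.206], TCP at [0.159, -0.553, 0.231] pointing down, gripper open.
Joint ranges: [-2.99, 2.99], [-0.89, 2.07], [0.3, 2.58], [-1.14, 4.28], [0, 2.63], [-3.12, 3.12]. Speed limits (rad/s): [2.57, 2.57, 3.01, 3.14, 3.14, 3.14].

### API

Orientations are given as a unit quaternion [w, x, y, z].
In Python, from bench import ctrl gives the robot as it stands.
- The arm moves only by the tool jog_arm, never from a script. Its argument "series" is a list that holds one entry, the list of rows, each a list of 7 numbers: the shift along the tool's x, y, z in mm, then the turn, a rotation vector about the tool's x, y, z in rad, then the finger opening in mm, from 0 to 85.4. In form: [[[tx, ty, tz, rx, ry, rz, gripper], ...]]. A call has exactly 10 rows; each row shifts and turns the commanded pose from where the row before left it, along the tool's axes as they then stand; what a row does not reach is not made up. A row lasts 1/10 s, in which the tool goes at most 50 mm and 8.59 degrees, less where a joint would pass 70% of its speed; a pose out of reach is approached as far as the arm can. A call with a gripper value outside its range is refused whole. The fingers move at their own pace and stop on an object; the grip force is fixed at half the most. Time passes only in rows, so rows that do not move let the fingers close, or fill a call up. It gives the time, the measured TCP pose, the force, the opening and the grip force at its end, in the units of the state.
- ctrl.get_obs(): the state, without advancing time (a new reading comes with each control period).
- ctrl.camera(name): name is "side" or "top"; returns a dict with "frame" (420x560x3 uint8, blue, green, red), "z_map" (420x560 float32, m along the optical axis (not along the pixel's ray), 0 where there is no reading), "fx", "fy", "cx", "cy" (pixels), "xyz" and "rotation" of the camera in the world. Camera axes: x right, y down, z forward; pixel columns grow to the right and rows downward; lengths in m; the calibration is good to about 2 mm. A picture is of the moment at which its call begins.
- ctrl.hand_in(): hands the job in; it is judged then, once.
The state is a dict: "time_s": time; "q": joint angles; "dq": joint speeds; "joint_efforts": joint torques, N m; "eef_pos": TCP position; "eef_rot": TCP orientation; "wrist_force": force on the tool from outside, world axes, zero at the start; "torque": the same for the moment, N m; "opening": opening from 0.0 (shut) to 1.0 (fully open); "grasp_force": force on a finger pad.
Only numpy, scipy, OpenCV 4.12 (cv2) and the standard library are available. Lean on these libraries where they do the work, as an engineer would, in place of code of your own. Each camera call takes 0.05 s, during which the arm holds its last target. There are 200 camera calls.

### The job

The white enamel typing plate lies in the viewing box, kept in by the upright turn-button on the box's open end. With the fingertips, first push the button over sideways until it lies down below the ledges, then push the plate slowly along the ledges until about 7 cm of it overhangs that end, so that the next person can take it by its edge. Leave it lying flat and the button down; do not lift the plate or let it tip or fall, and leave the cups, bottles and other things standing where they are.

Things in the scene. Friction and masses are not known exactly. Their poses are not given: they have to be found in the camera images.
- viewing_box: grey low light box, fixed, 420 (x) x 264 (y) mm. Origin: centre of its underside, on the bench. Its x axis runs along its length to the open end (roughly to the robot's right), y away from the robot, z up. The plate slides on two aluminium ledges of 60 mm height, 102 to 121 mm either side of the centre line, between side fences (72 mm high, 3 mm play each side of the plate).
- box_recess (a point): middle of the smooth panel sunk between the ledges, at 44 mm height (box frame 0, 0, 44 mm), 16 mm below the ledges. The recess reaches from box x = -198 mm (closed end: a wall 72 mm high) to +196 mm and 102 mm either side. Some 78 to 100 mm of it lie bare behind the plate: there the fingertips can go lower than the plate's underside and push its rear edge.
- box_open_end (a point): middle of the open end's outer edge at ledge height (box frame 210, 0, 60 mm); axes as the box's. The end has a rail flush with the ledges, so the plate slides out over it. A plate overhang of under 110 mm does not tip.
- typing_plate: white enamel plate with ring wells, 300 (x) x 236 (y) x 5 mm, 0.3 to 0.6 kg, loose, flat on the ledges. Origin: centre of its underside; x axis along the box's x axis, z up. Front edge at x = +150 mm, rear edge at x = -150 mm. At the start its front edge lies 8 to 30 mm inside the open end.
- plate_edge (a point): middle of the plate's front edge, half-way up its thickness (plate frame 150, 0, 2.5 mm).
- stop_button (a joint): turn-button: a steel bar 16 mm wide on a screw in the open end's outer face (screw at box frame 216, 0, 34 mm), turning in the plane of that face. 0 = upright, tip 22 mm above the ledges; positive = leaning to the robot's side, negative = away; it lies down at +-1.6, either side will do. Tipped past about 0.6 it drops by itself. Under 1 N at the stud moves it; the plate cannot.
- stop_stud (a point): middle of the black stud on the button, 13 mm diameter, 22 mm long, 46 mm from the screw, sticking outward from the end (box frame x = 219 to 241 mm). At 80 mm height when upright, about 33 mm when lying down.
- sample_cup_1: small navy cup, 18 mm diameter, 23 mm high, loose, standing on the panel in the recess behind the plate, 62 to 85 mm off the centre line, away from the robot; origin at the centre of its underside. Not to be disturbed.
- sample_cup_2: the same, on the robot's side of the centre line. Not to be disturbed.
- vial_15: stoppered glass vial, 33 mm diameter, 58 mm high, loose, on the bench beyond the box; origin at the centre of its underside. Bystander.
- dropper_pink: dropper bottle, 27 mm diameter, 74 mm high, loose, on the bench beyond the box; origin at the centre of its underside. Bystander.
- dropper_blue: dropper bottle, 29 mm diameter, 80 mm high, loose, on the bench left of the box; origin at the centre of its underside. Bystander.
- dropper_red: dropper bottle, 26 mm diameter, 70 mm high, loose, on the bench left of the box; origin at the centre of its underside. Bystander.
- mouse: black computer mouse, 110 x 58 x 39 mm, loose, on the bench right of the box; origin at the centre of its underside. Bystander.

How it is judged:
By the outcome, as a careful person would: the job done as asked, in the order asked, and still so for the second after the job is handed in, with the robot touching nothing.
It also fails if it takes over 48 s, if anything falls off the work surface, if the arm or the gripper's body presses on something with over 40 N, if the wrist force passes 120 N, or if a joint passes its speed limit or range.

## Working session

There is one attempt and no reset: what is moved stays moved. The work goes in short steps, Python scripts to look and compute and a tool call to move; the robot and the scene stay as the last step left them, time stands still between calls to the robot, and variables do not carry over. Pictures are saved under pics/ and viewed, at most 10 in all, crops included, and the job is handed in when it is done.

Besides the shell and the picture viewer there is one more tool, called after ">>>" in YAML: its name, and indented under it one key for each argument. jog_arm: Moves the arm, as the interface text tells. Its arguments: {"type":"object","properties":{"series":{"type":"array"}},"required":["series"]}

```bash
mkdir -p pics; ls
cat > h.py <<'E'
import numpy as np, cv2
from bench import ctrl
def cam(n):
    c=ctrl.camera(n); c['R']=np.array(c['rotation']); c['xyz']=np.array(c['xyz'])
    if c['R'].shape!=(3,3):
        from scipy.spatial.transform import Rotation as Ro
        q=c['R']; c['R']=Ro.from_quat([q[1],q[2],q[3],q[0]]).as_matrix()
    return c
def onplane(c,u,v,z):
    d=c['R']@np.array([(u-c['cx'])/c['fx'],(v-c['cy'])/c['fy'],1.]); return c['xyz']+d*(z-c['xyz'][2])/d[2]
def bydepth(c,u,v):
    z=c['z_map'][int(v),int(u)]; return c['xyz']+c['R']@(z*np.array([(u-c['cx'])/c['fx'],(v-c['cy'])/c['fy'],1.]))
def proj(c,p):
    q=c['R'].T@(np.array(p)-c['xyz']); return q[0]/q[2]*c['fx']+c['cx'],q[1]/q[2]*c['fy']+c['cy']
E
python3 - <<'E'
from h import *
for n in('top','side'):
    c=cam(n); cv2.imwrite(f'pics/{n}0.png',c['frame']); np.savez(f'{n}0.npz',**{k:c[k] for k in('frame','z_map','fx','fy','cx','cy','xyz','R')})
    print(n,c['xyz'],c['R'].round(3).tolist(),c['fx'],c['cx'],c['cy'])
o=ctrl.get_obs(); print(o)
E
```

```text
pics
top [0.46040885 0.04417576 1.70858545] [[0.002, -0.998, 0.066], [-1.0, -0.002, -0.008], [0.008, -0.066, -0.998]] 502.40779990455377 275.95929199014955 202.6558023482875
side [0.21768435 0.88415048 0.73439779] [[-0.919, -0.232, 0.319], [-0.394, 0.528, -0.752], [0.006, -0.817, -0.576]] 411.8230606402524 277.1262393087697 211.29345196464575
{'time_s': 0.1, 'q': array([-1.49729108e+00,  1.81467469e-01,  1.60789789e+00,  3.70361795e-05,
        1.35382152e+00, -2.06304553e-01]), 'dq': array([-0.00018104, -0.00062942, -0.00239442, -0.00056304,  0.0012556 ,
       -0.00096257]), 'joint_efforts': array([ 1.49024399e-04, -4.45878196e+01, -3.52237594e+01, -3.08415620e-04,
        4.14937691e-03,  2.98899022e-05]), 'eef_pos': array([ 0.15878784, -0.55212477,  0.23047874]), 'eef_rot': array([-7.94159353e-04,  9.90229505e-01,  1.39444940e-01,  7.09301854e-05]), 'wrist_force': array([-0.3425391 ,  0.21550326,  0.34278359]), 'torque': array([-0.01243698,  0.04935784, -0.02879074]), 'grasp_force': 0.0, 'opening': 0.9981810748636386}
```

View pics/top0.png

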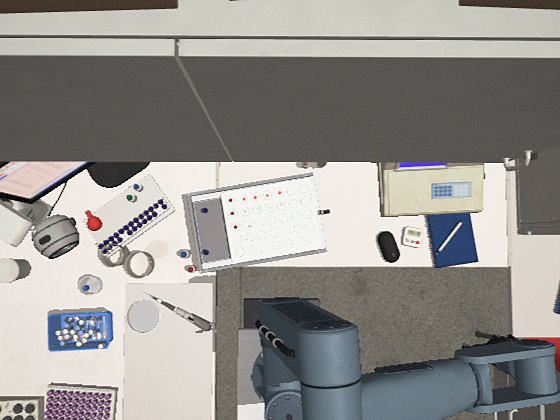

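View pics/side0.png

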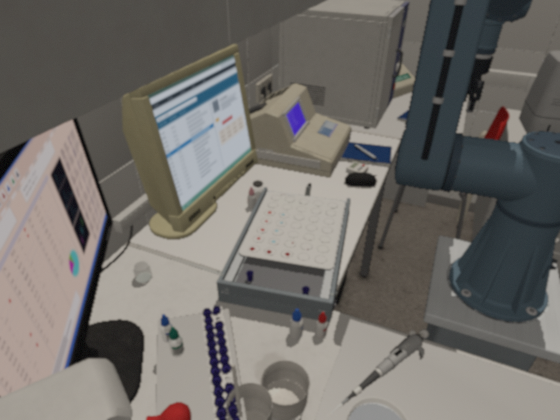

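The top view shows the box with corners near (184,193), (313,175), (326,252) and (199,272). The plate is to the right inside it, the stud is at (323,211), and the cups are at (205,210) and (206,252). In the side view the stud is near (309,188) and the cups are at (250,275) and (306,290). Next I'll measure from both views.

```bash
cat > m.py <<'E'
from h import *
def ld(n): 
    d=np.load(n+'.npz'); return {k:d[k] for k in d}
def cloud(c):
    v,u=np.mgrid[0:420,0:560]; z=c['z_map']
    P=np.stack([(u-c['cx'])/c['fx']*z,(v-c['cy'])/c['fy']*z,z],-1)@c['R'].T+c['xyz']; P[z==0]=np.nan; return P
E
python3 - <<'E'
from m import *
t=ld('top0'); s=ld('side0'); P=cloud(t); H=P[...,2]
print('bench',np.nanmedian(H[230:260,335:370]),'plate',np.nanmedian(H[210:230,250:300]),'panel',np.nanmedian(H[215:240,203:212]),'overhead',np.nanmedian(H[80:150,300:500]), 'ov x',np.nanmin(P[100:160,250:500,0]))
# box outline: height 0.035-0.1 near
m=((H>.035)&(H<.1)).astype(np.uint8); m[:, :170]=0; m[:,345:]=0; m[:165]=0;m[285:]=0
m=cv2.morphologyEx(m,cv2.MORPH_OPEN,np.ones((5,5),np.uint8))
cs=max(cv2.findContours(m,0,2)[0],key=cv2.contourArea); r=cv2.minAreaRect(cs); bp=cv2.boxPoints(r)
for p in bp: print('boxcorner',p.round(1),onplane(t,*p,.072).round(4))
W=np.array([onplane(t,*p,.072) for p in bp]); print(np.linalg.norm(W-np.roll(W,1,0),axis=1), W.mean(0))
def blobs(c,name,roi):
    f=c['frame'].astype(int); hsv=cv2.cvtColor(c['frame'],cv2.COLOR_BGR2HSV); x0,y0,x1,y1=roi
    k=(f.max(2)<95).astype(np.uint8); mm=np.zeros_like(k); mm[y0:y1,x0:x1]=k[y0:y1,x0:x1]
    n,l,st,ce=cv2.connectedComponentsWithStats(mm)
    for i in range(1,n):
        if st[i,4]>5: print(name,st[i].tolist(),ce[i].round(1), bydepth(c,*ce[i].round()).round(4))
blobs(t,'top',(192,185,340,265)); blobs(s,'side',(235,180,350,300))
a=cv2.resize(t['frame'][155:285,170:345],None,fx=4.5,fy=4.5,interpolation=cv2.INTER_CUBIC); cv2.imwrite('pics/tz.png',a)
b=cv2.resize(s['frame'][170:340,210:380],None,fx=3.5,fy=3.5,interpolation=cv2.INTER_CUBIC); cv2.imwrite('pics/sz.png',b)
E
```

```text
bench -0.00013124094197647374 plate 0.06400959995560862 panel 0.04395712665076412 overhead 0.9983418336282487 ov x 0.6337771903070346
boxcorner [184.8 193.2] [0.5995 0.3294 0.072 ]
boxcorner [312.1 171.7] [ 0.6713 -0.0865  0.072 ]
boxcorner [325.6 251.5] [ 0.4107 -0.1296  0.072 ]
boxcorner [198.3 273. ] [0.3408 0.2822 0.072 ]
[0.2629338  0.42204823 0.26418272 0.41771501] [0.50558526 0.09886513 0.072     ]
top [201, 208, 7, 5, 24] [203.7 209.9] [0.5466 0.2711 0.0366]
top [323, 210, 7, 4, 18] [325.9 211.3] [ 0.5416 -0.1299  0.0869]
top [223, 214, 2, 9, 9] [223.3 218. ] [0.5198 0.2069 0.0438]
top [202, 249, 7, 6, 22] [204.5 251.6] [0.408  0.267  0.0555]
side [254, 181, 8, 6, 31] [257.5 183.6] [ 0.7092 -0.1126  0.0563]
side [345, 180, 5, 6, 25] [347.2 182.1] [ 0.4681 -0.3139  0.0111]
side [306, 184, 5, 11, 24] [307.9 189.6] [ 0.5394 -0.1111  0.078 ]
side [254, 191, 12, 23, 28] [259.9 201.3] [ 0.6495 -0.0083  0.0718]
side [235, 221, 16, 33, 44] [242.2 237.5] [0.6197 0.1633 0.0711]
side [242, 257, 83, 20, 618] [283.9 266.5] [0.4923 0.1896 0.0439]
side [333, 262, 17, 38, 350] [343.4 286.7] [ 0.4718 -0.5327 -0.6967]
side [244, 269, 10, 16, 124] [248.9 276.6] [0.5462 0.2722 0.0596]
side [301, 285, 10, 10, 78] [305.3 289.7] [0.4138 0.2566 0.0569]
side [235, 286, 75, 14, 566] [260.4 294.6] [0.5012 0.3083 0.0541]
```

View pics/tz.png

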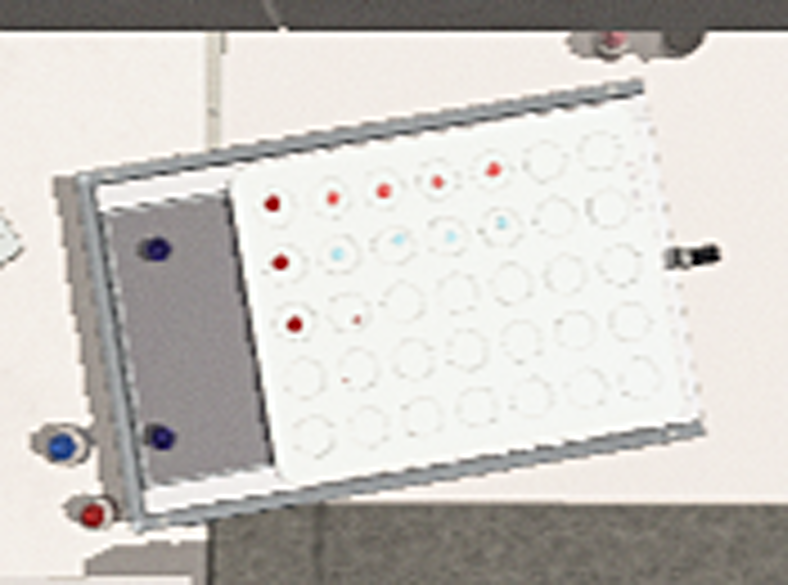

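View pics/sz.png

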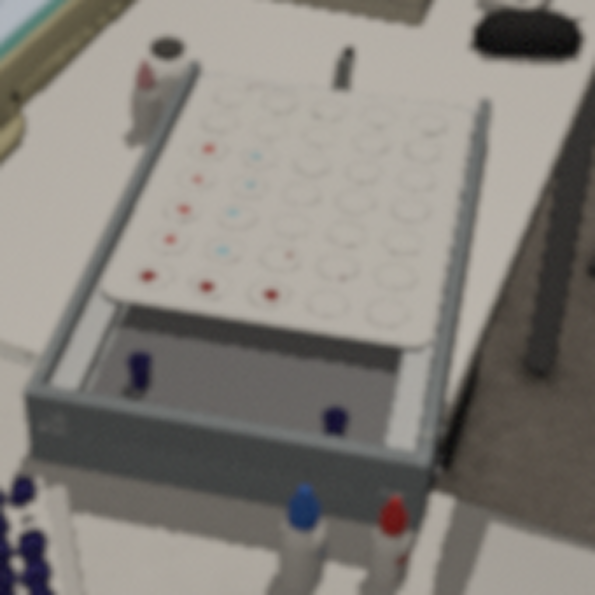

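The top zoom shows the box, the plate's rear edge from about (237,185) to (272,468) in zoom pixels, the stud at (706,255), and the cups at (156,248) and (160,437). The side zoom agrees, with the vial and the pink dropper beyond the far fence. Next I'll put these in box coordinates and check them across the two views.

```bash
cat > b.py <<'E'
from m import *
C=np.array([.5056,.0989]); ex=np.array([.6713-.5995+.4107-.3408,-.0865-.3294-.1296-.2822]); ex/=np.linalg.norm(ex); ey=np.array([-ex[1],ex[0]])
def tb(p): d=np.array(p[:2])-C; return np.array([d@ex,d@ey,p[2]])*1000
def tw(x,y): return C+x/1000*ex+y/1000*ey
def tri(c1,p1,c2,p2):
    D=[c['R']@np.array([(p[0]-c['cx'])/c['fx'],(p[1]-c['cy'])/c['fy'],1.]) for c,p in((c1,p1),(c2,p2))]
    A=np.stack([D[0],-D[1]],1); k,res,*_=np.linalg.lstsq(A,c2['xyz']-c1['xyz'],rcond=None)
    a=c1['xyz']+k[0]*D[0]; b=c2['xyz']+k[1]*D[1]; return (a+b)/2,np.linalg.norm(a-b)*1000
def rear(t):   # plate rear edge: dark->white step along box x at several y, top camera, z=.065
    g=t['frame'].max(2); out=[]
    for y in(-70,-40,-15,15,40,70):
        xs=np.arange(-190,60,1.); uv=np.array([proj(t,[*tw(x,y),.065]) for x in xs],np.float32)
        v=cv2.remap(g,uv[None,:,0],uv[None,:,1],cv2.INTER_LINEAR)[0].astype(float)
        i=np.flatnonzero(v>195); out.append(xs[i[0]] if len(i) else np.nan)
    return out
E
python3 - <<'E'
from b import *
t=ld('top0'); s=ld('side0'); print('yaw',np.arctan2(ex[1],ex[0]), ex)
for nm,a,b in(('stud',(325.9,211.3),(307.9,189.6)),('studtip',(329.5,211),(309.3,184.5)),('cup1',(204.5,210),(249.3,276)),('cup2',(205.3,252),(305.3,289.7)),):
    p,r=tri(t,a,s,b); print(nm,tb(p).round(1),'miss mm',r.round(1))
print('rear',rear(t))
for uv in((222.7,196.1),(231.1,259.4)): print(tb(onplane(t,*uv,.065)))
for uv in((233,256),(333,269)): print('side rear',tb(onplane(s,*uv,.065)))
# height check of plate rear: two-view
p,r=tri(t,(231.1,259.4),s,(332,268.5)); print('rear corner',tb(p).round(1),r)
o=ctrl.get_obs(); print('tcp box',tb(o['eef_pos']).round(1), 'target stud far',tw(236,40),'behind',tw(-155,0))
from scipy.spatial.transform import Rotation as R
q=o['eef_rot']; M=R.from_quat([q[1],q[2],q[3],q[0]]).as_matrix(); print('tool x,y ang',np.arctan2(M[1,0],M[0,0]),np.arctan2(M[1,1],M[0,1]),'mouse/vial',tb(bydepth(s,347,182)),tb(bydepth(s,257,184)))
E
```

```text
yaw -1.401242736505041 [ 0.16874236 -0.98566019]
stud [233.1  -1.1  66.6] miss mm 4.6
studtip [243.5  -2.8  78.8] miss mm 4.1
cup1 [-158.8   68.8   57.8] miss mm 2.5
cup2 [-176.9  -66.9   64.4] miss mm 3.2
rear [np.float64(-96.0), np.float64(-97.0), np.float64(-97.0), np.float64(-97.0), np.float64(-98.0), np.float64(-97.0)]
[-91.63477447 102.196978    65.        ]
[ -97.7854005  -106.17726413   65.        ]
side rear [-109.09684587  126.20926133   65.        ]
side rear [ -96.37859818 -116.84690457   65.        ]
rear corner [ -97.4 -110.3   66.6] 8.326006572366119
tcp box [ 583.2 -451.7  230.5] target stud far [ 0.5848496  -0.12696611] behind [0.47944493 0.25167733]
tool x,y ang 0.27980151968119726 -1.2909942449866139 mouse/vial [ 400.58642559 -106.66803555   11.09451984] [242.81988517 164.97581043  56.25787528]
```

>>> jog_arm:
  series:
    - [[0, 0, 0, 0, 0, 0.11, 0], [36, -30, 0, 0, 0, 0, 0], [36, -30, 0, 0, 0, 0, 0], [36, -30, 0, 0, 0, 0, 0], [36, -30, 0, 0, 0, 0, 0], [36, -30, 0, 0, 0, 0, 0], [36, -30, 0, 0, 0, 0, 0], [36, -30, 0, 0, 0, 0, 0], [36, -30, 0, 0, 0, 0, 0], [36, -30, 0, 0, 0, 0, 0]]

```text
time_s: 1.1
eef_pos: [0.4333, -0.23, 0.2311]
eef_rot: [-0.0, 0.996, 0.085, -0.0]
wrist_force: [0.5, 0.3, -0.0]
opening: 0.002
grasp_force: 0.0
```

```bash
cat > st.py <<'E'
from b import *
from scipy.spatial.transform import Rotation as R
o=ctrl.get_obs(); q=o['eef_rot']; M=R.from_quat([q[1],q[2],q[3],q[0]]).as_matrix()
print(o['time_s'],'box',tb(o['eef_pos']).round(1),(o['eef_pos'][2]*1000).round(1),'yerr',(np.arctan2(M[1,1],M[0,1])-np.arctan2(ex[1],ex[0])).round(4),'z',M[:,2].round(3),'op',o['opening'],'F',o['wrist_force'].round(1))
E
python3 st.py
```

```text
1.1 box [ 312.  -126.8  231.1] 231.1 yerr 0.0001 z [-0.  0. -1.] op 0.002308057834673418 F [ 0.5  0.3 -0. ]
```

>>> jog_arm:
  series:
    - [[28, -24, 10, 0, 0, 0, 0], [28, -25, 15, 0, 0, 0, 0], [27, -25, 20, 0, 0, 0, 0], [0, 0, 30, 0, 0, 0, 0], [0, 0, 30, 0, 0, 0, 0], [0, 0, 30, 0, 0, 0, 0], [0, 0, 20, 0, 0, 0, 0], [0, 0, 13, 0, 0, 0, 0], [0, 0, 7, 0, 0, 0, 0], [0, 0, 0, 0, 0, 0, 0]]

```text
time_s: 2.1
eef_pos: [0.5015, -0.1447, 0.0557]
eef_rot: [-0.0, 0.996, 0.085, -0.0]
wrist_force: [-0.6, -0.2, 0.4]
opening: -0.001
grasp_force: 0.0
```

```bash
python3 st.py
python3 - <<'E'
from h import *
a=cam('side'); cv2.imwrite('pics/s1.png',cv2.resize(a['frame'][120:320,200:400],None,fx=3,fy=3,interpolation=cv2.INTER_CUBIC))
E
```

```text
2.1 box [239.4 -45.2  55.7] 55.7 yerr 0.0001 z [-0.001  0.001 -1.   ] op -0.0012457218690311298 F [-0.6 -0.2  0.4]
```

View pics/s1.png

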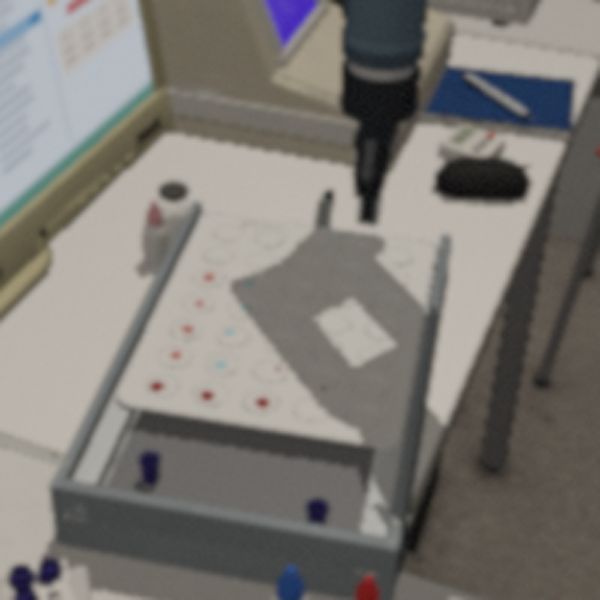

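>>> jog_arm:
  series:
    - [[10, 0, 0, 0, 0, 0, 0], [10, 0, 0, 0, 0, 0, 0], [8, 0, 0, 0, 0, 0, 0], [7, 0, 0, 0, 0, 0, 0], [7, 0, 0, 0, 0, 0, 0], [7, 0, 0, 0, 0, 0, 0], [7, 0, 0, 0, 0, 0, 0], [7, 0, 0, 0, 0, 0, 0], [7, 0, 0, 0, 0, 0, 0], [0, 0, 0, 0, 0, 0, 0]]

```text
time_s: 3.15
eef_pos: [0.5718, -0.1329, 0.0564]
eef_rot: [0.0, 0.996, 0.085, 0.0]
wrist_force: [0.1, 0.0, 0.3]
opening: 0.001
grasp_force: 0.0
```

```bash
python3 st.py
python3 - <<'E'
from h import *
a=cam('side'); cv2.imwrite('pics/s2.png',cv2.resize(a['frame'][120:320,200:400],None,fx=3,fy=3,interpolation=cv2.INTER_CUBIC))
E
```

```text
3.15 box [239.7  26.1  56.4] 56.4 yerr 0.0006 z [ 0.001 -0.    -1.   ] op 0.00139492609694749 F [0.1 0.  0.3]
```

View pics/s2.png

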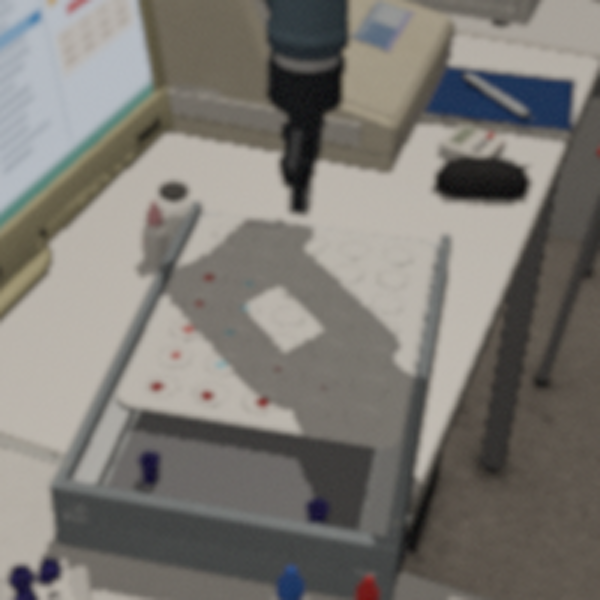

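The stud no longer stands at (327,200), so the button has tipped. I'll confirm that from above once the arm is clear. Now I'll lift and go round behind the plate.

>>> jog_arm:
  series:
    - [[0, 0, -30, 0, 0, 0, 0], [0, 0, -40, 0, 0, 0, 0], [0, -10, -35, 0, 0, 0, 0], [-4, -38, 0, 0, 0, 0, 0], [-4, -38, 0, 0, 0, 0, 0], [-4, -38, 0, 0, 0, 0, 0], [-4, -38, 0, 0, 0, 0, 0], [-4, -38, 0, 0, 0, 0, 0], [-4, -38, 0, 0, 0, 0, 0], [-2, -38, 0, 0, 0, 0, 0]]

```text
time_s: 4.2
eef_pos: [0.4975, 0.1359, 0.1613]
eef_rot: [0.0, 0.996, 0.085, -0.0]
wrist_force: [0.3, -0.4, 0.3]
opening: -0.0
grasp_force: 0.0
```

>>> jog_arm:
  series:
    - [[0, -38, 0, 0, 0, 0, 0], [0, -36, 0, 0, 0, 0, 0], [0, -20, 0, 0, 0, 0, 0], [0, -10, 0, 0, 0, 0, 0], [0, 0, 0, 0, 0, 0, 0], [0, 0, 0, 0, 0, 0, 0], [0, 0, 0, 0, 0, 0, 0], [0, 0, 0, 0, 0, 0, 0], [0, 0, 0, 0, 0, 0, 0], [0, 0, 0, 0, 0, 0, 0]]

```text
time_s: 5.2
eef_pos: [0.4812, 0.2367, 0.1613]
eef_rot: [0.0, 0.996, 0.084, 0.0]
wrist_force: [-0.5, -0.7, -0.3]
opening: 0.001
grasp_force: 0.0
```

```bash
python3 st.py
python3 - <<'E'
from b import *
t=cam('top'); s=cam('side')
a=cv2.resize(t['frame'][155:285,170:345],(594,441),interpolation=cv2.INTER_CUBIC); b=cv2.resize(s['frame'][160:220,250:350],(600,360)[:2],interpolation=cv2.INTER_CUBIC)
b=cv2.resize(b,(250,150)); out=np.zeros((591,594,3),np.uint8); out[:441]=a; out[441:,:250]=b; cv2.imwrite('pics/c3.png',out); print(rear(t))
E
```

```text
5.2 box [-139.9   -0.8  161.3] 161.3 yerr -0.0005 z [ 0. -0. -1.] op 0.0012702617826997466 F [-0.5 -0.7 -0.3]
[np.float64(-96.0), np.float64(-97.0), np.float64(-97.0), np.float64(-94.0), np.float64(-98.0), np.float64(-97.0)]
```

View pics/c3.png

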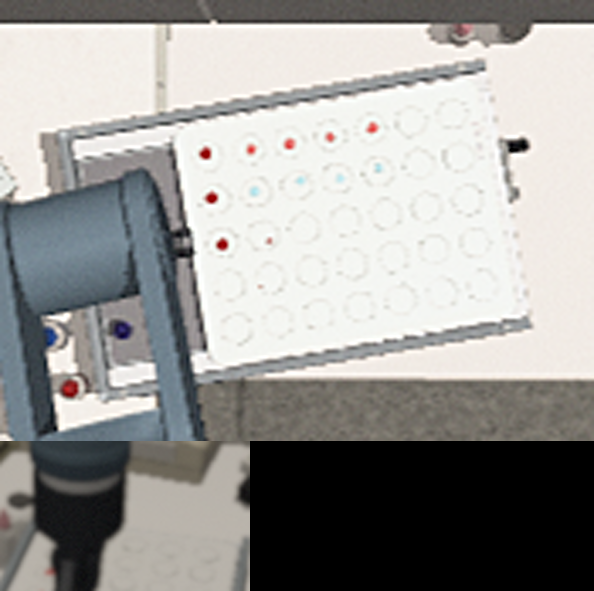

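The button now lies on the far side, with its stud at crop (517,145) and its bar at (510,185). The plate hasn't moved and the fingers are above the bare recess. Now I'll lower them.

>>> jog_arm:
  series:
    - [[1, 0, 30, 0, 0, 0, 0], [0, 0, 30, 0, 0, 0, 0], [0, 0, 20, 0, 0, 0, 0], [0, 0, 15, 0, 0, 0, 0], [0, 0, 9, 0, 0, 0, 0], [0, 0, 5, 0, 0, 0, 0], [0, 0, 0, 0, 0, 0, 0], [0, 5, 0, 0, 0, 0, 0], [0, 5, 0, 0, 0, 0, 0], [0, 0, 0, 0, 0, 0, 0]]

```text
time_s: 6.3
eef_pos: [0.4843, 0.2269, 0.053]
eef_rot: [0.0, 0.996, 0.084, 0.001]
wrist_force: [0.5, 0.2, 0.4]
opening: 0.0
grasp_force: 0.0
```

```bash
python3 st.py
python3 - <<'E'
from b import *
s=cam('side'); cv2.imwrite('pics/s4.png',cv2.resize(s['frame'][180:340,210:370],(600,600),interpolation=cv2.INTER_CUBIC))
E
```

```text
6.3 box [-129.7    0.6   53. ] 53.0 yerr -0.0004 z [ 0.001  0.    -1.   ] op 8.636274384507352e-06 F [0.5 0.2 0.4]
```

View pics/s4.png

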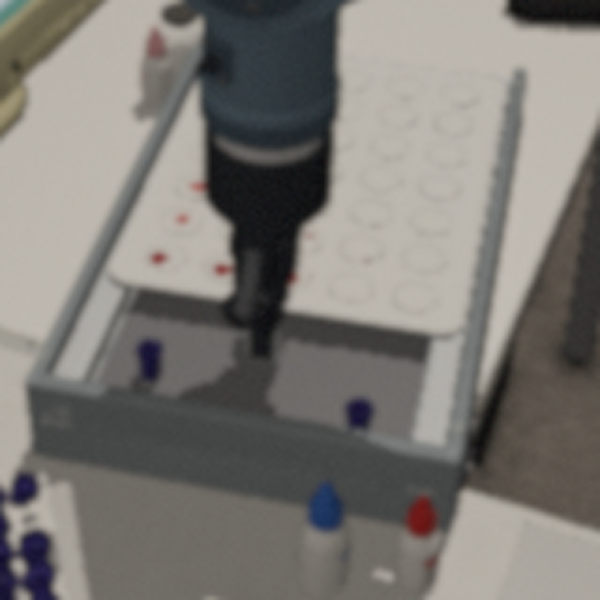

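The fingertips, at (262,355), are in the recess behind the rear edge and midway between the cups. I'll start pushing slowly.

>>> jog_arm:
  series:
    - [[0, 4, 0, 0, 0, 0, 0], [0, 3, 0, 0, 0, 0, 0], [0, 3, 0, 0, 0, 0, 0], [0, 3, 0, 0, 0, 0, 0], [0, 3, 0, 0, 0, 0, 0], [0, 3, 0, 0, 0, 0, 0], [0, 3, 0, 0, 0, 0, 0], [0, 3, 0, 0, 0, 0, 0], [0, 3, 0, 0, 0, 0, 0], [0, 2, 0, 0, 0, 0, 0]]

```text
time_s: 7.35
eef_pos: [0.4887, 0.1978, 0.0523]
eef_rot: [-0.0, 0.996, 0.085, -0.0]
wrist_force: [-1.0, 2.9, -0.2]
opening: 0.001
grasp_force: 1.2
```

>>> jog_arm:
  series:
    - [[0, 3, 0, 0, 0, 0, 0], [0, 3, 0, 0, 0, 0, 0], [0, 3, 0, 0, 0, 0, 0], [0, 3, 0, 0, 0, 0, 0], [0, 3, 0, 0, 0, 0, 0], [0, 3, 0, 0, 0, 0, 0], [0, 3, 0, 0, 0, 0, 0], [0, 3, 0, 0, 0, 0, 0], [0, 3, 0, 0, 0, 0, 0], [0, 3, 0, 0, 0, 0, 0]]

```text
time_s: 8.35
eef_pos: [0.4938, 0.1681, 0.0523]
eef_rot: [-0.0, 0.996, 0.085, -0.0]
wrist_force: [-0.5, 1.3, -1.0]
opening: -0.002
grasp_force: 1.1
```

```bash
python3 st.py
python3 - <<'E'
from b import *
t=cam('top'); print(rear(t))
cv2.imwrite('pics/t5.png',cv2.resize(t['frame'][155:285,170:365],(780,520),interpolation=cv2.INTER_CUBIC))
E
```

```text
8.35 box [-70.2   0.1  52.3] 52.3 yerr 0.0002 z [-0.  0. -1.] op -0.001932466066547641 F [-0.5  1.3 -1. ]
[np.float64(-28.0), np.float64(-24.0), np.float64(-18.0), np.float64(-14.0), np.float64(-15.0), np.float64(-56.0)]
```

View pics/t5.png

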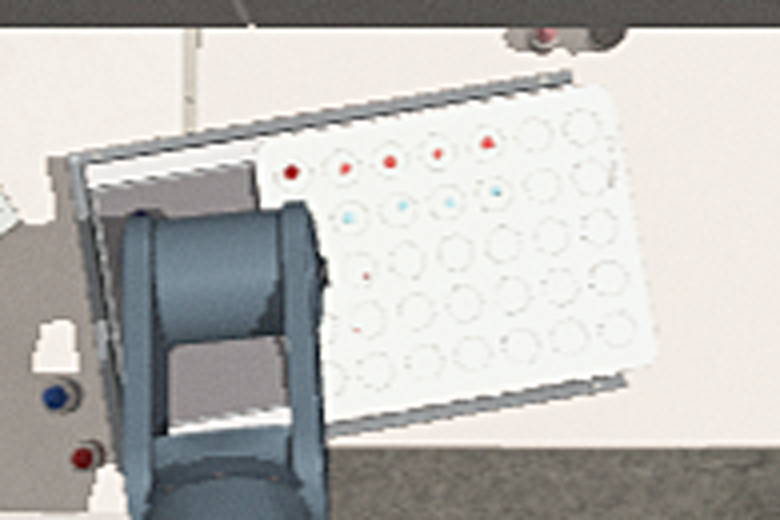

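The plate has moved about 41 mm, its rear edge is now at -56 mm, and it is still straight with its far corner at (612,95). I need about 36 mm more, so I'll push 30 and measure the overhang.

>>> jog_arm:
  series:
    - [[0, 3, 0, 0, 0, 0, 0], [0, 3, 0, 0, 0, 0, 0], [0, 3, 0, 0, 0, 0, 0], [0, 3, 0, 0, 0, 0, 0], [0, 3, 0, 0, 0, 0, 0], [0, 3, 0, 0, 0, 0, 0], [0, 3, 0, 0, 0, 0, 0], [0, 3, 0, 0, 0, 0, 0], [0, 3, 0, 0, 0, 0, 0], [0, 3, 0, 0, 0, 0, 0]]

```text
time_s: 9.4
eef_pos: [0.4989, 0.1385, 0.0523]
eef_rot: [0.0, 0.996, 0.085, -0.0]
wrist_force: [-0.6, 2.1, -0.2]
opening: 0.0
grasp_force: 1.1
```

```bash
cat > ov.py <<'E'
from b import *
t=cam('top'); P=cloud(t); B=(P[...,:2]-C); X=B@ex*1000; Y=B@ey*1000; Z=P[...,2]*1000
T=cloud(ld('top0')); 
def prof(y0,y1,lo,hi):
    m=(Y>y0)&(Y<y1)&(Z>lo)&(Z<hi)&(X<340)&(X>100); return np.percentile(X[m],[99.5,100]).round(1),m.sum()
for y in(-90,-50,-10,30,70): print('front',y,prof(y,y+20,55,75))
for a in((-131,-124),(124,131)): print('fence',prof(*a,66,80))
print('rear',rear(t))
E
python3 st.py; python3 ov.py
```

```text
9.4 box [-40.2   0.1  52.3] 52.3 yerr 0.0003 z [-0. -0. -1.] op 0.00040174064197326414 F [-0.6  2.1 -0.2]
front -90 (array([270.6, 271.5]), np.int64(317))
front -50 (array([269.8, 271.3]), np.int64(317))
front -10 (array([270.1, 272. ]), np.int64(311))
front 30 (array([270.2, 270.7]), np.int64(308))
front 70 (array([269.5, 271. ]), np.int64(307))
fence (array([207.2, 208.1]), np.int64(63))
fence (array([209.7, 210. ]), np.int64(70))
rear [np.float64(-27.0), np.float64(12.0), np.float64(18.0), np.float64(21.0), np.float64(22.0), np.float64(-26.0)]
```

Depth puts the overhang at about 62 to 64 mm. I'll push 7 mm more, back off and lift.

>>> jog_arm:
  series:
    - [[0, 2, 0, 0, 0, 0, 0], [0, 2, 0, 0, 0, 0, 0], [0, 2, 0, 0, 0, 0, 0], [0, 1, 0, 0, 0, 0, 0], [0, 0, 0, 0, 0, 0, 0], [0, -5, 0, 0, 0, 0, 0], [0, -10, 0, 0, 0, 0, 0], [0, -15, 0, 0, 0, 0, 0], [0, -10, 0, 0, 0, 0, 0], [0, 0, 0, 0, 0, 0, 0]]

```text
time_s: 10.45
eef_pos: [0.4928, 0.173, 0.0523]
eef_rot: [-0.0, 0.996, 0.086, -0.0]
wrist_force: [-0.3, 0.3, -0.6]
opening: 0.001
grasp_force: 0.0
```

>>> jog_arm:
  series:
    - [[0, 0, -15, 0, 0, 0, 0], [0, 0, -25, 0, 0, 0, 0], [0, 0, -35, 0, 0, 0, 0], [0, 0, -35, 0, 0, 0, 0], [0, 0, -35, 0, 0, 0, 0], [0, -20, -20, 0, 0, 0, 0], [0, -20, 0, 0, 0, 0, 0], [0, -20, 0, 0, 0, 0, 0], [0, -10, 0, 0, 0, 0, 0], [0, 0, 0, 0, 0, 0, 0]]

```text
time_s: 11.45
eef_pos: [0.481, 0.2411, 0.2171]
eef_rot: [0.0, 0.996, 0.086, -0.0]
wrist_force: [0.4, -0.4, 0.6]
opening: -0.002
grasp_force: 0.0
```

```bash
python3 st.py; python3 ov.py
python3 - <<'E'
from b import *
t=cam('top'); s=cam('side')
a=cv2.resize(t['frame'][150:285,165:365],(444,300)); b=cv2.resize(s['frame'][120:320,200:400],(340,340))
o=np.zeros((340,790,3),np.uint8); o[:300,:444]=a; o[:,450:]=b; cv2.imwrite('pics/f.png',o)
E
```

```text
11.45 box [-1.443e+02 -2.000e-01  2.171e+02] 217.1 yerr 0.0023 z [-0. -0. -1.] op -0.0018602216037681438 F [ 0.4 -0.4  0.6]
front -90 (array([276.6, 277.9]), np.int64(331))
front -50 (array([277.6, 278.8]), np.int64(328))
front -10 (array([276.8, 278.2]), np.int64(322))
front 30 (array([277.1, 277.6]), np.int64(330))
front 70 (array([276.7, 277.8]), np.int64(324))
fence (array([207.2, 208.3]), np.int64(65))
fence (array([209.7, 210.2]), np.int64(63))
rear [np.float64(-20.0), np.float64(-19.0), np.float64(-19.0), np.float64(-19.0), np.float64(-19.0), np.float64(-20.0)]
```

View pics/f.png

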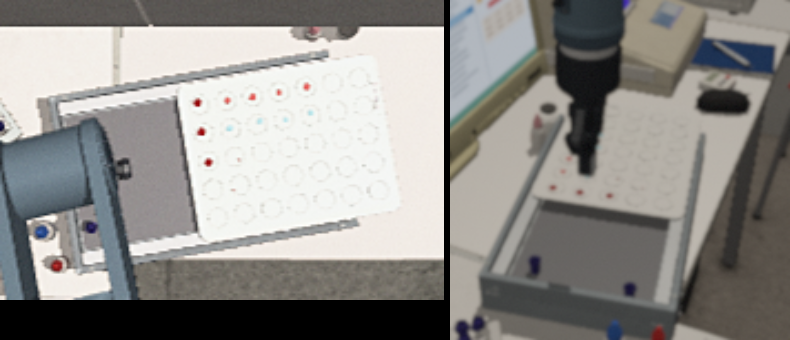

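The plate lies flat and straight, with its rear edge at -19 to -20 mm and about 70 mm overhanging. The cups at (535,263) and (630,289) and the bottles are still standing, and the arm is clear.

```bash
python3 -c "
from bench import ctrl
print(ctrl.hand_in())"
```

```text
the job is handed in; nothing more can be done
None
```

The job is handed in: the button lies down on the side away from the robot, the plate lies flat and overhangs the open end by about 70 mm, the cups and bottles are still standing, and the arm is clear of everything; it took about 11.5 s.

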